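Swap a clipped spray nozzle from its valve to the rinse dock

ROBOT

A 6-joint arm with a two-finger parallel gripper is mounted at the origin on the work surface. World frame = base frame: x ahead of the robot, y to its left, z up, the work surface at z = 0. Lengths are in m, angles in degrees, forces in N, time in s.
With the tool pointing down it reaches from about 0.35 to 0.775 m from the base axis. Payload 7.3 kg.
Tool frame: the origin (TCP) lies at the very end of the fingers, on their centre line; the grasp point (between the pads) lies 19 mm behind it; x points along the fingers, y is the direction in which the jaws open and shut, and the axes are right-handed (so a half turn about x gives the same grasp; the last joint's range is limited). The gripper opens to 92 mm and grips with 3 to 60 N. Pads are 19 mm wide; open, the fingers measure 130 mm over their backs; the gripper's body (75 mm by 190 mm) begins 47 mm behind the grasp point.
Start: joints at [55.921, 19.595, 87.324, -0, 73.075, -8.365], TCP at [0.228, 0.473, 0.227] pointing down, gripper open.
Joint ranges: [-145.02, 145.02], [-44.19, 115.74], [2.07, 154.8], [-57.11, 237.11], [16.16, 152.29], [-177.93, 177.93]. Speed limits (degrees/s): [147.25, 147.25, 180, 180, 180, 180].

INTERFACE

Orientations are given as [roll, pitch, yaw] about the fixed x, y, z axes, in that order (R = Rz(yaw) Ry(pitch) Rx(roll)).
In Python, from workcell import sensors, get_image, calibration, job gives the robot as it stands. The module is installed in compiled form; this text tells all that it offers.
- The arm moves only by the tool drive_tool, never from a script. Its argument "series" is a list of rows, each a list of 2 entries, a list of its own where there are three numbers: the shift along the tool's x, y, z scaled (see below), then the turn about the tool's x scaled (see below). In form: [[[tx, ty, tz], twist], ...]. A call has 1 to 12 rows; each row is the pose to reach, as a shift and turn from the pose commanded when the call began, along the tool's axes at that moment; what a row does not reach only later rows make up. The controller multiplies each number of a shift by 0.12 m and each number of a turn by 60 degrees. A row lasts 1/8 s, in which the tool goes at most 62.5 mm and 10.7 degrees, less where a joint would pass 70% of its speed; a pose out of reach is approached as far as the arm can. A call with a number of a shift or a turn outside -1 to 1 is refused whole. A call with a gripper value outside its range is refused whole. "jaw" is the opening, from 0 (shut) to 1 (fully open), set as the call begins (left out, the last holds). The fingers move at their own pace and stop on an object; the grip force is fixed at half the most. Time passes only in rows, so rows that repeat a pose let the fingers close. It gives the time, the measured TCP pose, the force and the opening at its end, in the units of the state.
- sensors.sense(): the state, without advancing time (a new reading comes with each control period).
- get_image(name): name is "side" or "top" or "wrist"; returns the picture (384x512x3 uint8, red, green, blue); there is no depth.
- calibration(name): a dict with "vertical_fov" (degrees; the focal length in pixels is half the picture's height over the tangent of half this angle, whatever the lens; pixels are square), "cx", "cy" (the principal point, pixels), "R" (3x3) and "t" (3): a world point X has camera coordinates R X + t; the wrist camera has in their place "tool_from_camera" (4x4, takes a point from camera to tool coordinates, whose origin is the TCP and whose axes are the tool frame's). Camera axes: x right, y down, z forward; pixel columns grow to the right and rows downward; lengths in m; the calibration is good to about 2 mm. A picture is of the moment at which its call begins: read the wrist's pose just before it. calibration takes no time and is no camera call.
- job.finish_job(): hands the job in, once; it reports no verdict.
The state is a dict: "t": time; "joints": joint angles; "qvel": joint speeds; "joint_efforts": joint torques, N m; "tool_pos": TCP position; "tool_rot": TCP orientation; "wrist_force": force on the tool from outside, world axes, zero at the start; "wrist_torque": the same for the moment, N m; "width": opening from 0.0 (shut) to 1.0 (fully open).
Only numpy, scipy, OpenCV 4.12 (cv2) and the standard library are available. Lean on these libraries where they do the work, as an engineer would, in place of code of your own. Each camera call takes 0.05 s, during which the arm holds its last target.

TASK

Move the clipped spray nozzle from the edge bander's spray valve to the rinse dock: squeeze its side button in and keep it in while you pull the nozzle straight up off the valve, then plug it into the dock with its hook towards the dock's window and push it down until the button clicks back out and it stays down by itself. Be gentle: never load either socket with more than about 35 N in all, whether wrenching, prying sideways or pressing (15 N on the hand is plenty), and leave the loose parts lying around where they are.

Things in the scene. Friction and masses are not known exactly. Their poses are not given: they have to be found in the camera images.
- nozzle: Upright black spray nozzle, 80 g. Origin on its axis at the flange's underside; z up. Flange 36 (x) x 34 (y) mm, z 0 to 5 mm. Gripping body 24 (x) x 26 (y) mm, z 5 to 45, flat faces, button on the +y face. Steel cap 20 mm across, z 45 to 54, flat top. Below: round shank 18 mm across, z 0 to -42, last 5 mm tapering to 12 mm. Grip it across y: one finger on the button, one on the -y face.
- button (a joint): How far the nozzle's release button is pressed in (m): 0 = out, at most 0.0065. Grey pad 12 mm wide (x), z 9 to 41 mm of the nozzle, standing 6 mm out of the +y face: 32 mm across the nozzle with the button out, 26 mm with it flush. It takes 2 N to start and 5 N to be flush, springs back when let go, and moves the hook; 5 mm of travel or more frees the hook.
- button_face (a point): Centre of the outer face of the release button, 19 mm from the nozzle's axis with the button out, 25 mm above the underside of the flange.
- hook (a point): Tip of the hook that the button carries, on the +y side of the shank: 8 mm wide, flat top 22 mm below the flange's underside, 14 mm from the axis with the button out; inside the shank's outline with the button flush. Sloped underneath.
- nozzle_top (a point): Centre of the flat top of the nozzle's cap, 54 mm above the underside of the flange; the nozzle can be pushed down here with shut fingertips.
- valve: Spray valve, fixed: aluminium block 64 x 64 x 60 mm on a steel foot 8 mm thick, a dark air cylinder reaching 82 mm out on +x. Origin: centre of the block, on the table. The nozzle starts clipped in it, nozzle y along valve y, hook in the window on its +y side. A rubber seal drags: the freed nozzle pulls out with 5 to 10 N. While the hook is caught it does not come; tugging only loads the socket.
- valve_mouth (a point): Centre of the valve well's mouth, on top of the block, 60 mm above the table. Square well 21 x 21 mm, funnelled 3 mm wider each side at the mouth; on +y a catch window under a lip 20 mm thick.
- dock: Rinse dock, fixed: white plastic head 64 x 64 mm on guide posts in a steel drip tray 130 x 120 mm, rim 14 mm high. Origin: centre of the head's axis, on the table; z up. The head is height-adjustable and firmly set: its top stands 60 to 80 mm above the table, different each time and not measured. Well and lip as the valve's, catch window on +y: the nozzle's +y must face this +y.
- dock_mouth (a point): Point on the well's axis 60 mm above the table: the centre of the dock well's mouth if the head is set lowest; the real mouth lies 0 to 20 mm higher. Axes as the dock. The head's top is a hard stop for the flange. The hook catches, and the button clicks out, with the button let go and the flange within 2 mm of the head's top; once clicked in, the nozzle may rest those 2 mm proud.
- dock_pin (a point): Top of a sprung pin in the dock's well, at rest with the head set lowest (34 mm below dock_mouth; it rises with the head). It meets the shank when the flange is 8 mm above the head's top and pushes back with 2.5 to 5 N, so a nozzle not clicked in rides up. Once let go, the hook may rub on the lip; a push of 5 to 14 N on the nozzle's top then clicks it in.
- bushing_a: Bystander: upright steel bushing, 28 mm across, 45 mm high; origin at its underside centre.
- bushing_b: Bystander: upright blue plastic bushing, 28 mm across, 40 mm high; origin at its underside centre.
- press_roller: Bystander: upright steel roller, 60 mm across, 70 mm high; origin at its underside centre.
- tape_roll: Bystander: flat roll of edge tape, 90 mm across, 23 mm high; origin at its underside centre.
- wrench: Bystander: spanner about 0.2 m long lying flat; origin at its underside centre.
- star_knob: Bystander: black star knob, 54 mm across, 28 mm high; origin at its underside centre.
- grease_can: Bystander: can, 60 mm across, 130 mm high; origin at its underside centre.
- brush: Bystander: hand brush lying flat; origin at its underside centre.
Not all that is in view belongs to the job. What is shaped like the nozzle but blue is not meant.

How it is judged:
By the outcome, as a careful person would: the job done as asked, in the order asked, and still so for the second after the job is handed in, with the robot touching nothing.
It also fails if it takes over 58 s, if anything falls off the work surface, if the arm or the gripper's body presses on something with over 40 N, if the wrist force passes 120 N, or if a joint passes its speed limit or range.

## Working session

There is one attempt and no reset: what is moved stays moved. The work goes in short steps, Python scripts to look and compute and a tool call to move; the robot and the scene stay as the last step left them, time stands still between calls to the robot, and variables do not carry over. Pictures are saved under pics/ and viewed, and the job is handed in when it is done.

Besides the shell and the picture viewer there is one more tool, called after ">>>" by a JSON object that holds its "method" and its "body". drive_tool: Moves the arm, as the interface text tells. Shifts and turns lie within -1 to 1; 1 stands for 0.12 m of shift or 60 degrees of turn. Its arguments: {"type":"object","properties":{"series":{"type":"array","items":{"type":"array"}},"jaw":{"type":"number"}},"required":["series"]}

```bash
mkdir -p pics
cat > h.py <<'E'
import numpy as np, cv2
from workcell import sensors, get_image, calibration, job
from scipy.spatial.transform import Rotation as Ro
def save(img,n): cv2.imwrite('pics/'+n+'.png',cv2.cvtColor(img,cv2.COLOR_RGB2BGR))
def cam(name,s=None):
    c=calibration(name); f=192/np.tan(np.radians(c['vertical_fov'])/2)
    if name=='wrist':
        T=np.array(c['tool_from_camera']); Rt=Ro.from_euler('xyz',s['tool_rot'],degrees=True).as_matrix()
        Rwc=Rt@T[:3,:3]; o=Rt@T[:3,3]+np.array(s['tool_pos'])
    else:
        R=np.array(c['R']); Rwc=R.T; o=-R.T@np.array(c['t'])
    return f,c['cx'],c['cy'],Rwc,o
def ray(C,u,v):
    f,cx,cy,R,o=C; d=R@np.array([(u-cx)/f,(v-cy)/f,1]); return o,d/np.linalg.norm(d)
def onz(C,u,v,z):
    o,d=ray(C,u,v); return o+d*(z-o[2])/d[2]
def proj(C,X):
    f,cx,cy,R,o=C; p=R.T@(np.array(X)-o); return np.array([cx+f*p[0]/p[2],cy+f*p[1]/p[2]])
E
python3 - <<'E'
from h import *
s=sensors.sense(); print(s)
for n in ['side','top','wrist']:
    save(get_image(n),n+'0'); print(n,calibration(n))
    C=cam(n,s); print(C[4],C[3][:,2])
E
```

```text
{'t': 0.0, 'joints': array([ 5.59202779e+01,  1.96374612e+01,  8.73770088e+01, -2.31034480e-03,
        7.30769972e+01, -8.36462239e+00]), 'qvel': array([ 0.06534318, -0.00628829,  0.02875544,  0.0853072 ,  0.06843489,
       -0.0469825 ]), 'joint_efforts': array([ 7.42549637e-04, -4.31242847e+01, -2.44219762e+01,  7.19135092e-02,
        5.58130431e-02, -1.15982975e-04]), 'tool_pos': array([0.22754415, 0.47266011, 0.22603705]), 'tool_rot': array([ -96.98101449,   89.90850622, -122.6954399 ]), 'wrist_force': array([ 0.43291525, -0.36035087, -0.04761502]), 'wrist_torque': array([0.00563941, 0.05117854, 0.03463287]), 'width': 1.0018450725049017}
side {'vertical_fov': 48.08339708168242, 'cx': 259.00278514755644, 'cy': 196.7312942599766, 'R': array([[-0.98826267, -0.15275486,  0.00168996],
       [-0.10278782,  0.65673075, -0.74708726],
       [ 0.11301136, -0.73849216, -0.66472383]]), 't': array([0.55416847, 0.14711981, 1.10694103])}
[0.43768922 0.8055011  0.84478488] [ 0.11301136 -0.73849216 -0.66472383]
top {'vertical_fov': 53.944028779489805, 'cx': 255.96272090218054, 'cy': 187.2571781492406, 'R': array([[-0.00618524, -0.99992624, -0.01045278],
       [-0.98048779,  0.0081182 , -0.1964123 ],
       [ 0.19648267,  0.00903397, -0.98046568]]), 't': array([0.00149693, 0.55055242, 1.05663246])}
[ 0.33220921 -0.01251826  1.14414278] [ 0.19648267  0.00903397 -0.98046568]
wrist {'vertical_fov': 70.1266209696116, 'cx': 253.07014035681567, 'cy': 191.73693518913308, 'tool_from_camera': array([[-1.53735203e-03, -2.81425400e-01,  9.59581878e-01,
        -1.57281547e-01],
       [ 9.99998713e-01, -8.73182860e-04,  1.34601773e-03,
         8.78375395e-04],
       [ 4.59086872e-04,  9.59582712e-01,  2.81426380e-01,
        -7.59951539e-02],
       [ 0.00000000e+00,  0.00000000e+00,  0.00000000e+00,
         1.00000000e+00]])}
[0.15959175 0.5066361  0.38333176] [ 0.25331238 -0.1221838  -0.95963741]
```

View pics/side0.png

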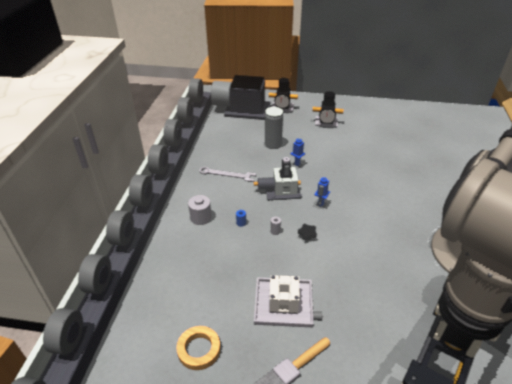

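View pics/top0.png

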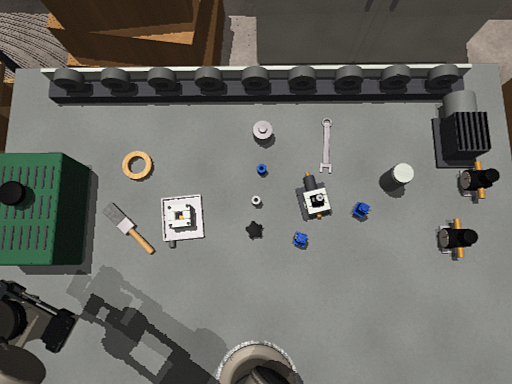

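View pics/wrist0.png

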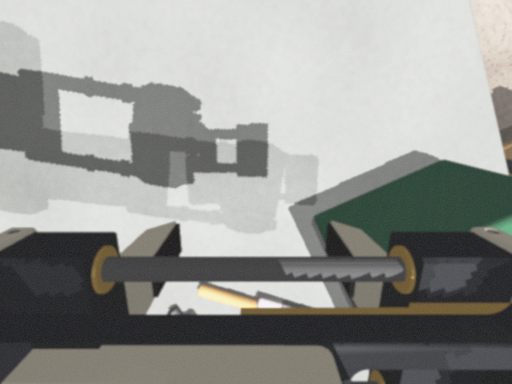

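Side view: valve with the black nozzle at about (287,178), dock at (285,295), blue decoys at (299,150) and (322,190). Top view: valve at (316,200), dock at (182,217). Zooming in.

Run:
```python
import cv2,numpy as np
t=cv2.imread('pics/top0.png'); s=cv2.imread('pics/side0.png')
def z(im,x,y,w=50,k=8): return cv2.resize(im[y-w//2:y+w//2,x-w//2:x+w//2],None,fx=k,fy=k,interpolation=cv2.INTER_CUBIC)
a=np.hstack([z(t,318,196),z(t,182,218)]); b=np.hstack([z(s,285,180,64,6),z(s,285,298,64,6)])
cv2.imwrite('pics/zt.png',a); cv2.imwrite('pics/zs.png',b)
```

```text
(no output)
```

View pics/zt.png

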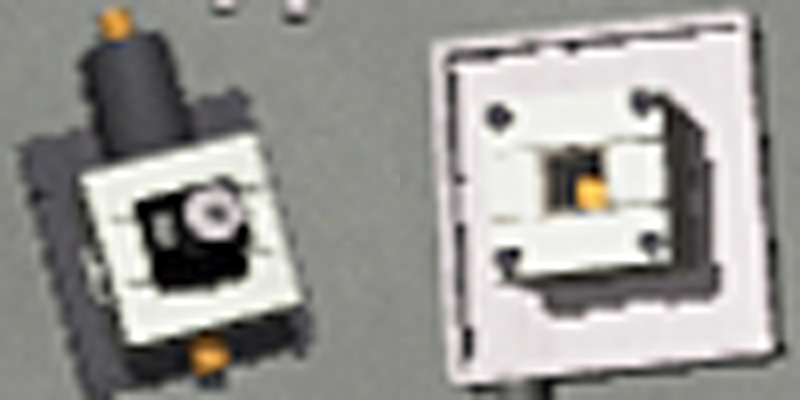

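View pics/zs.png

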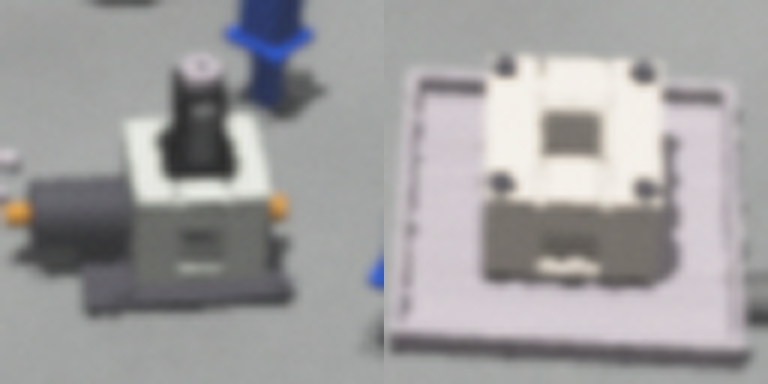

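Run:
```python
from h import *
C=cam('top')
v=[(303,193.5),(324.9,187.9),(330.5,208.5),(309.3,214.1)]
d=[(168.3,206.1),(190.1,204.9),(190.8,225.7),(170.1,227.7)]
for q,z in((v,.06),(d,.06),(d,.08)):
    P=np.array([onz(C,*p,z)[:2] for p in q]); print(P.mean(0),[np.round(np.linalg.norm(P[i]-P[i-1]),4) for i in range(4)]); e=P[0]+P[3]-P[1]-P[2]; e2=P[0]+P[1]-P[2]-P[3]; print(np.degrees(np.arctan2(e[1],e[0])),np.degrees(np.arctan2(e2[1],e2[0])))
print(onz(C,293+213/8,171+210/8,.114))
# side
C=cam('side')
print(onz(C,253+200/6,148+65/6,.114), [onz(C,253+(x-384)/6,266+y/6,z)[:2] for x,y in ((490,60),(655,62),(665,200),(483,200)) for z in (.06,.08)])
P=[[np.round(onz(C,253+(x-384)/6,266+y/6,z)[:2],4) for x,y in ((490,60),(655,62),(665,200),(483,200))] for z in (.06,.07,.08)]
for p in P: print(np.mean(p,0),np.linalg.norm(p[0]-p[1]),np.linalg.norm(p[1]-p[2]))
s=sensors.sense(); print(Ro.from_euler('xyz',s['tool_rot'],degrees=True).as_matrix().round(3))
```

```text
[ 0.50746828 -0.17935135] [np.float64(0.0627), np.float64(0.0665), np.float64(0.0624), np.float64(0.0638)]
104.2005404201139 13.842385795071973
[0.46637239 0.2182638 ] [np.float64(0.0633), np.float64(0.0635), np.float64(0.0606), np.float64(0.0597)]
93.88859205283718 5.279552063179872
[0.46389738 0.21400639] [np.float64(0.0621), np.float64(0.0623), np.float64(0.0595), np.float64(0.0586)]
93.88859205283714 5.279552063179895
[ 0.50900859 -0.1788967   0.114     ]
[ 0.51006395 -0.17812444  0.114     ] [array([0.50352019, 0.19737553]), array([0.5018425 , 0.21287342]), array([0.44167176, 0.18868744]), array([0.44157026, 0.20440675]), array([0.43280337, 0.25003994]), array([0.43292789, 0.26419569]), array([0.49766161, 0.26014341]), array([0.49613324, 0.27404168])]
[0.468925 0.22405 ] 0.06240937429585395 0.06194271547163555
[0.468525 0.23145 ] 0.061702269002039185 0.06122131981589418
[0.4681   0.238875] 0.0607971216423936 0.06042954575371222
[[-0.001  0.434  0.901]
 [-0.001  0.901 -0.434]
 [-1.    -0.001 -0.   ]]
```

>>> {"method": "drive_tool", "body": {"series": [[[-0.25,-1,0.3],0],[[-0.25,-1,0.3],0],[[-0.25,-1,0.3],0]], "jaw": 0.6}}

```text
t: 0.52
tool_pos: [0.2074, 0.3469, 0.2576]
tool_rot: [54.9, 89.9, 29.1]
wrist_force: [-0.6, 0.5, 0.8]
width: 0.722
```

>>> {"method": "drive_tool", "body": {"series": [[[0,0,0.5],0],[[0,0,1],0],[[0,0,1],0]]}}

```text
t: 0.9
tool_pos: [0.3195, 0.2961, 0.2562]
tool_rot: [-8.5, 90.0, -34.5]
wrist_force: [-0.9, 0.5, -1.6]
width: 0.599
```

>>> {"method": "drive_tool", "body": {"series": [[[0,0,0.5],0],[[0,0,1],0],[[0,0,1],0]]}}

```text
t: 1.27
tool_pos: [0.4267, 0.2445, 0.2558]
tool_rot: [-123.0, 90.0, -148.9]
wrist_force: [-0.6, 0.4, 0.2]
width: 0.599
```

>>> {"method": "drive_tool", "body": {"series": [[[0,-0.05,0.4],-0.17],[[0,-0.05,0.4],-0.34],[[0,-0.05,0.4],-0.505],[[0,-0.05,0.4],-0.505]]}}

```text
t: 1.78
tool_pos: [0.4639, 0.2202, 0.2565]
tool_rot: [154.8, 89.9, 159.3]
wrist_force: [-0.7, -0.4, -0.3]
width: 0.6
```

Run:
```python
from h import *
s=sensors.sense(); print(s['t'],s['tool_pos'],s['qvel'].round(1)); print(Ro.from_euler('xyz',s['tool_rot'],degrees=True).as_matrix().round(4))
s=sensors.sense(); save(get_image('wrist'),'w1'); np.save('s1.npy',s,allow_pickle=True)
```

```text
1.775 [0.46394545 0.22023817 0.25645995] [-0.1 -0.2 -0.2 -0.1 -0.1  4.2]
[[-1.000e-03 -7.980e-02  9.968e-01]
 [ 4.000e-04  9.968e-01  7.980e-02]
 [-1.000e+00  4.000e-04 -9.000e-04]]
```

View pics/w1.png

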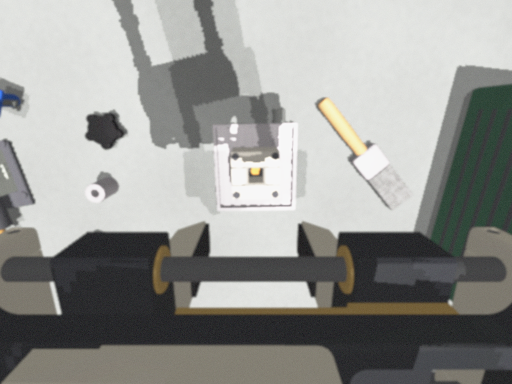

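Run:
```python
import cv2
w=cv2.imread('pics/w1.png'); cv2.imwrite('pics/w1z.png',cv2.resize(w[115:215,205:305],None,fx=6,fy=6,interpolation=cv2.INTER_CUBIC))
```

```text
(no output)
```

View pics/w1z.png

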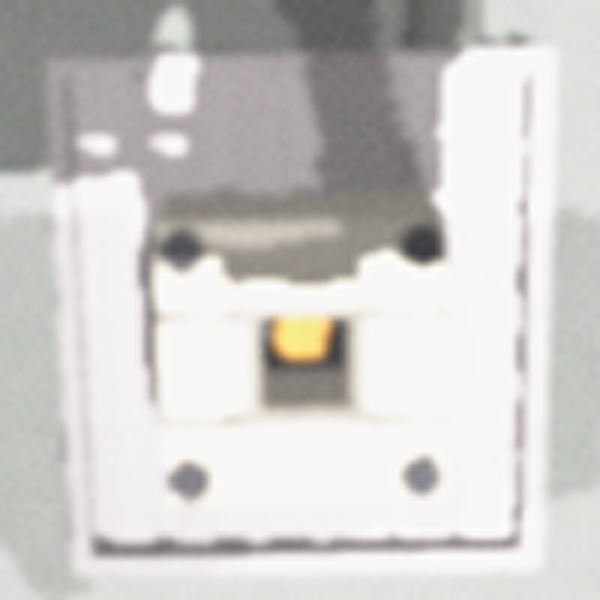

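The four head screws show at full-picture pixels (235,156), (275,155), (236,195), (275,194), with the orange pin in the well. I'll shift sideways for a second wrist view to triangulate the head's height.

>>> {"method": "drive_tool", "body": {"series": [[[0.2,-0.5,0.1],0],[[0.2,-0.9,0.1],0],[[0.2,-0.9,0.1],0],[[0.2,-0.9,0.1],0]]}}

```text
t: 2.33
tool_pos: [0.4855, 0.1131, 0.233]
tool_rot: [62.6, 90.0, 67.1]
wrist_force: [-0.0, -0.1, 0.1]
width: 0.599
```

Run:
```python
from h import *
s=sensors.sense(); im=get_image('wrist'); save(im,'w2'); np.save('s2.npy',s,allow_pickle=True)
print(s['tool_pos'])
C=cam('wrist',s); u,v=proj(C,[.466,.218,.065]); print(u,v)
u,v=int(u),int(v); a=im[max(v-50,0):v+50,u-50:u+50]; print(max(v-50,0),u-50)
save(cv2.resize(a,None,fx=6,fy=6,interpolation=cv2.INTER_CUBIC),'w2z')
```

```text
[0.48545052 0.11312601 0.23295296]
339.8264602044986 166.71138468636013
116 289
```

View pics/w2z.png

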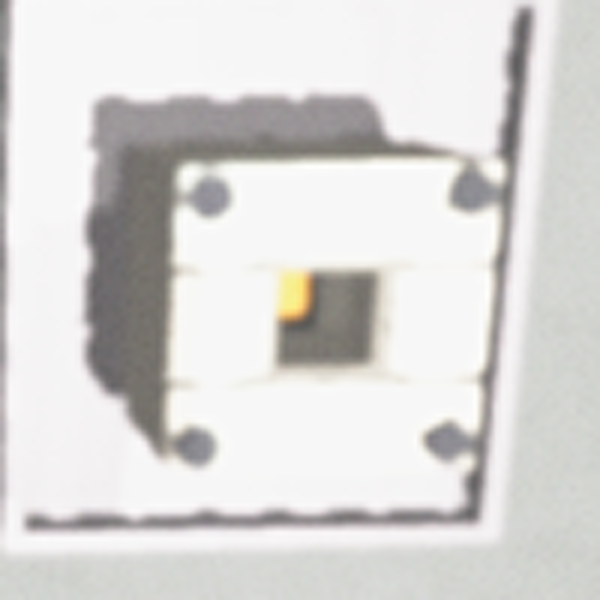

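View pics/w2.png

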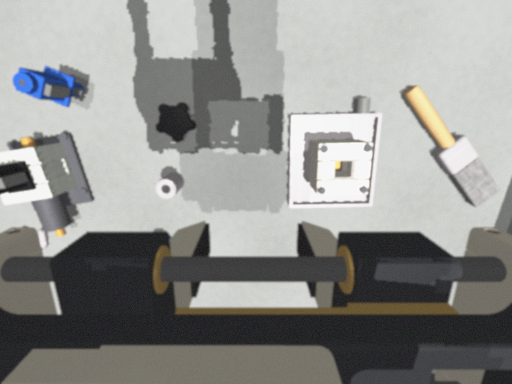

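Run:
```python
from h import *
s1=np.load('s1.npy',allow_pickle=True).item(); s2=np.load('s2.npy',allow_pickle=True).item()
def cen(name,x0,y0,p):
    im=cv2.cvtColor(cv2.imread('pics/'+name+'.png'),cv2.COLOR_BGR2GRAY).astype(float)
    x=int(round(x0+p[0]/6-.4)); y=int(round(y0+p[1]/6-.4))
    w=im[y-4:y+5,x-4:x+5]; m=np.clip(185-w,0,90); yy,xx=np.mgrid[-4:5,-4:5]; m=m*(xx**2+yy**2<=16)
    return x+(m*xx).sum()/m.sum(), y+(m*yy).sum()/m.sum()
A=[(182,248),(422,243),(187,482),(421,475)]; B=[(210,195),(472,190),(195,445),(447,440)]
def tri(C1,p,C2,q):
    o1,d1=ray(C1,*p);o2,d2=ray(C2,*q); t=np.linalg.lstsq(np.array([d1,-d2]).T,o2-o1,rcond=None)[0]
    return (o1+t[0]*d1+o2+t[1]*d2)/2, np.linalg.norm(o1+t[0]*d1-o2-t[1]*d2)
C1,C2=cam('wrist',s1),cam('wrist',s2)
Q=[];Q2=[]
for i,(a,b) in enumerate(zip(A,B)):
    pa=(205+(a[0]+.5)/6-.5,115+(a[1]+.5)/6-.5); pb=(289+(b[0]+.5)/6-.5,116+(b[1]+.5)/6-.5)
    ca=cen('w1',205,115,a) if i>1 else pa; cb=cen('w2',289,116,b)
    if i in(1,3): cb=pb
    X,e=tri(C1,ca,C2,cb); Q.append(X); Q2.append(onz(C2,*cb,.06)); print(X.round(4),e.round(4),np.round(ca,1),np.round(pa,1),np.round(cb,1),np.round(pb,1))
Q=np.array(Q); print(Q.mean(0), np.linalg.norm(Q[0]-Q[1]),np.linalg.norm(Q[2]-Q[3]),np.linalg.norm(Q[0]-Q[2]),np.linalg.norm(Q[1]-Q[3]))
e=Q[1]+Q[3]-Q[0]-Q[2]; print(np.degrees(np.arctan2(e[1],e[0])))
e=Q[2]+Q[3]-Q[0]-Q[1]; print(np.degrees(np.arctan2(e[1],e[0]))+90)
# head corners view2 at several z: edge length 64
K=[(178,162),(505,158),(485,500-10),(165,455)]
for z in (.06,.065,.07,.075,.08):
    P=[onz(C2,289+(x+.5)/6-.5,116+(y+.5)/6-.5,z) for x,y in B]; P=np.array(P); print(z,P.mean(0).round(4),[np.linalg.norm(P[i]-P[j]).round(4) for i,j in((0,1),(2,3),(0,2),(1,3))])
# view1 mean
for z in (.06,.07,.08): print(z,np.mean([onz(C1,205+(x+.5)/6-.5,115+(y+.5)/6-.5,z) for x,y in A],0).round(4))
```

```text
[0.446  0.1965 0.0594] 0.0006 [234.9 155.9] [234.9 155.9] [323.5 148.4] [323.6 148.1]
[0.4405 0.248  0.0613] 0.0004 [274.9 155.1] [274.9 155.1] [367.2 147.2] [367.2 147.2]
[0.4986 0.2011 0.0579] 0.0001 [236.  194.7] [235.8 194.9] [320.6 189.9] [321.1 189.8]
[0.4924 0.2531 0.0611] 0.0001 [274.8 193.9] [274.8 193.8] [363.1 188.9] [363.1 188.9]
[0.46938173 0.22466446 0.05993616] 0.05187573520575472 0.05250832363173352 0.05281101706449473 0.052209684423399946
96.47167077293231
95.30442147133793
0.06 [0.4693 0.2249 0.06  ] [np.float64(0.0525), np.float64(0.0527), np.float64(0.0521), np.float64(0.0521)]
0.065 [0.4684 0.2232 0.065 ] [np.float64(0.0517), np.float64(0.0519), np.float64(0.0513), np.float64(0.0513)]
0.07 [0.4675 0.2214 0.07  ] [np.float64(0.0509), np.float64(0.0511), np.float64(0.0506), np.float64(0.0505)]
0.075 [0.4666 0.2196 0.075 ] [np.float64(0.0501), np.float64(0.0503), np.float64(0.0498), np.float64(0.0497)]
0.08 [0.4657 0.2178 0.08  ] [np.float64(0.0493), np.float64(0.0495), np.float64(0.049), np.float64(0.0489)]
0.06 [0.4693 0.2246 0.06  ]
0.07 [0.467  0.2244 0.07  ]
0.08 [0.4647 0.2241 0.08  ]
```

Dock head comes out at about (0.469, 0.2245), top z ≈ 0.060, yaw ≈ 5.5–6°, and the side camera agrees. Now to the valve.

>>> {"method": "drive_tool", "body": {"series": [[[0,-0.5,0],0],[[0,-1,0],0],[[0,-1,0],0]]}}

```text
t: 2.75
tool_pos: [0.4956, -0.0092, 0.2328]
tool_rot: [-47.5, 90.0, -43.1]
wrist_force: [-0.7, 0.9, 0.4]
width: 0.602
```

>>> {"method": "drive_tool", "body": {"series": [[[0,-0.5,0],0],[[0,-0.9,0],0],[[0,-0.9,0],0]]}}

```text
t: 3.12
tool_pos: [0.5044, -0.1156, 0.2326]
tool_rot: [17.2, 90.0, 21.6]
wrist_force: [0.1, 0.9, 0.1]
width: 0.596
```

>>> {"method": "drive_tool", "body": {"series": [[[0,-0.5,0],-0.15],[[0,-0.55,0],-0.15],[[0,-0.55,0],-0.15]]}}

```text
t: 3.5
tool_pos: [0.5094, -0.1789, 0.2325]
tool_rot: [91.7, 89.9, 105.2]
wrist_force: [-0.2, 0.1, -0.6]
width: 0.6
```

Run:
```python
from h import *
s=sensors.sense(); im=get_image('wrist'); save(im,'w3'); np.save('s3.npy',s,allow_pickle=True)
print(s['tool_pos'],Ro.from_euler('xyz',s['tool_rot'],degrees=True).as_matrix().round(4))
C=cam('wrist',s); u,v=proj(C,[.509,-.179,.08]); print(u,v)
u,v=int(u),int(v); a=im[v-50:v+50,u-50:u+50]; print(u-50,v-50)
save(cv2.resize(a,None,fx=6,fy=6,interpolation=cv2.INTER_CUBIC),'w3z')
```

```text
[ 0.50937207 -0.17889412  0.23254362] [[-3.000e-04 -2.343e-01  9.722e-01]
 [ 1.200e-03  9.722e-01  2.343e-01]
 [-1.000e+00  1.300e-03 -0.000e+00]]
252.01734035798478 178.43624003589062
202 128
```

View pics/w3z.png

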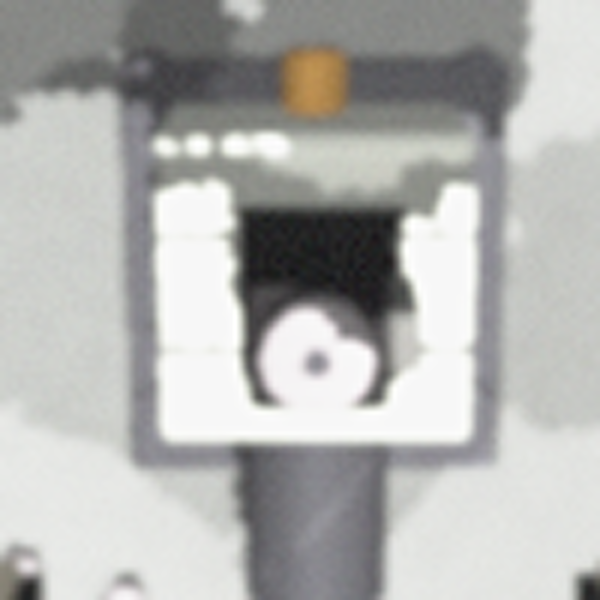

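View pics/w3.png

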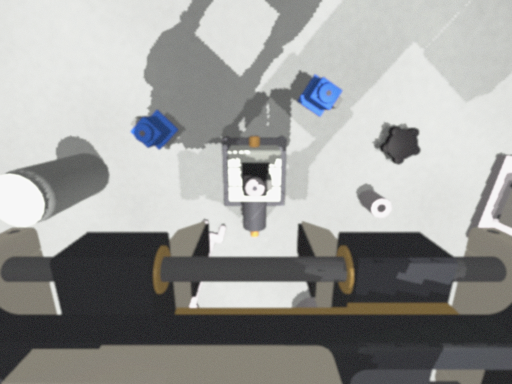

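Run:
```python
from h import *
s=np.load('s3.npy',allow_pickle=True).item(); C=cam('wrist',s)
R=Ro.from_euler('xyz',s['tool_rot'],degrees=True).as_matrix()
f=lambda x,y,z: R.T@(onz(C,202+(x+.5)/6-.5,128+(y+.5)/6-.5,z)-s['tool_pos'])
for x,y in((318,358),(317,362)): print('cap tool',f(x,y,.114).round(4), onz(C,202+(x+.5)/6-.5,128+(y+.5)/6-.5,.114).round(4))
for x,y in((160,443),(473,443),(155,235),(478,235),(160,350),(475,350)): print('blk',f(x,y,.06).round(4))
print('foot',[f(x,y,.008).round(4) for x,y in ((137,462),(493,462))])
Ct=cam('top'); 
im=cv2.imread('pics/top0.png')
```

```text
cap tool [0.1185 0.0025 0.0009] [ 0.5096 -0.1761  0.114 ]
cap tool [0.1185 0.0024 0.0016] [ 0.5103 -0.1761  0.114 ]
blk [ 0.1725 -0.0305  0.0344]
blk [0.1726 0.0358 0.0345]
blk [ 0.1725 -0.0303 -0.0103]
blk [ 0.1726  0.0356 -0.0102]
blk [ 0.1725 -0.03    0.014 ]
blk [0.1726 0.0356 0.0141]
foot [array([ 0.2245, -0.0412,  0.0567]), array([0.2246, 0.0464, 0.0568])]
```

Cap at (254.6,187.3) and block edges symmetric about column 254.8: nozzle axis is at tool y +2.5 mm, z +1.5 mm, and the yaw is aligned. The button patch is on the right (+y). I'll centre, come down part way and look again.

>>> {"method": "drive_tool", "body": {"series": [[[0.3,0.02,0.01],0],[[0.6,0.02,0.01],0],[[0.65,0.02,0.01],0],[[0.65,0.02,0.01],0]]}}

```text
t: 4.05
tool_pos: [0.5102, -0.1773, 0.1555]
tool_rot: [-12.3, 90.0, 1.3]
wrist_force: [0.2, -0.3, 1.0]
width: 0.599
```

Run:
```python
from h import *
s=sensors.sense(); im=get_image('wrist'); save(im,'w4'); np.save('s4.npy',s,allow_pickle=True)
print(s['tool_pos'],s['wrist_force'])
save(cv2.resize(im[130:230,190:320],None,fx=6,fy=6,interpolation=cv2.INTER_CUBIC),'w4z')
```

```text
[ 0.51022291 -0.17728161  0.1554646 ] [ 0.18202017 -0.30850344  0.95468809]
```

View pics/w4z.png

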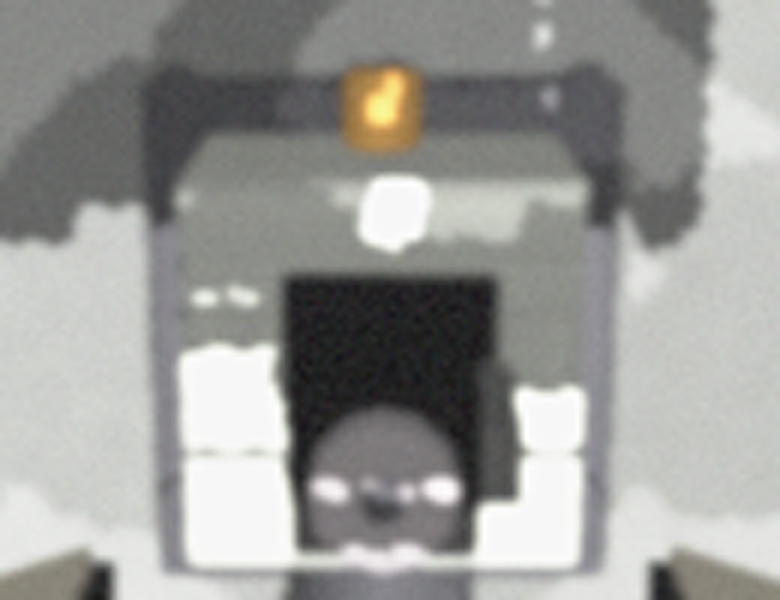

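Run:
```python
from h import *
s=np.load('s4.npy',allow_pickle=True).item(); C=cam('wrist',s)
R=Ro.from_euler('xyz',s['tool_rot'],degrees=True).as_matrix()
f=lambda x,y,z: R.T@(onz(C,190+(x+.5)/6-.5,130+(y+.5)/6-.5,z)-s['tool_pos'])
print('cap',f(384,492,.114).round(4),f(301,492,.114).round(4),f(467,492,.114).round(4),f(384,405,.114).round(4))
for x,y in((185,565),(583,565),(180,200),(588,200)): print('blk',f(x,y,.06).round(4))
print(proj(C,s['tool_pos']))
```

```text
cap [ 0.0415  0.0012 -0.0009] [ 0.0415 -0.0095 -0.001 ] [ 0.0415  0.0119 -0.0009] [ 0.0415  0.0012 -0.0127]
blk [ 0.0955 -0.0317  0.0322]
blk [0.0955 0.0345 0.0323]
blk [ 0.0955 -0.0303 -0.0291]
blk [ 0.0954  0.0332 -0.0291]
[251.8621908  236.18969033]
```

Cap centre is about (254,212), fingers' midline about column 253.5, so the lateral offset is about 0.3 mm or less. Coming down.

>>> {"method": "drive_tool", "body": {"series": [[[0.2,0.003,0],0],[[0.4,0.003,0],0],[[0.55,0.003,0],0],[[0.65,0.003,0],0],[[0.7,0.003,0],0],[[0.7,0.003,0],0]]}}

```text
t: 4.85
tool_pos: [0.5099, -0.1779, 0.0711]
tool_rot: [-29.3, 90.0, -15.7]
wrist_force: [0.5, -0.1, -0.2]
width: 0.599
```

>>> {"method": "drive_tool", "body": {"series": [[[0,0,0],0],[[0,0,0],0],[[0,0,0],0]], "jaw": 0.36}}

```text
t: 5.22
tool_pos: [0.5097, -0.1774, 0.071]
tool_rot: [64.1, 90.0, 77.7]
wrist_force: [0.2, 3.4, 1.9]
width: 0.371
```

>>> {"method": "drive_tool", "body": {"series": [[[0,0,0],0],[[0,0,0],0]], "jaw": 0.33}}

```text
t: 5.48
tool_pos: [0.5097, -0.1775, 0.0709]
tool_rot: [66.2, 90.0, 79.8]
wrist_force: [-0.2, 3.7, 3.0]
width: 0.332
```

Run:
```python
from h import *
s=sensors.sense(); print(s['t'],s['tool_pos'],s['wrist_force'],s['wrist_torque'],s['width'])
im=get_image('side'); save(cv2.resize(im[140:215,240:330],None,fx=8,fy=8,interpolation=cv2.INTER_CUBIC),'s5')
```

```text
5.475 [ 0.50967127 -0.17746418  0.07085109] [-0.19591479  3.68376128  3.02380636] [0.80773533 0.04622007 0.02725643] 0.3320454131427977
```

View pics/s5.png

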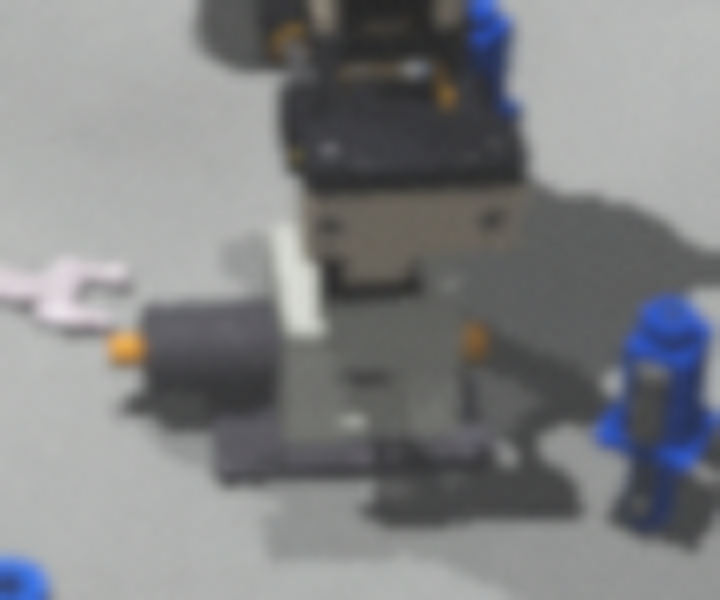

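The +3.7 N in y is the button's spring at 15.3 mm from the axis (2 + 3·3.7/6 ≈ 3.9 N expected), so the jaws are well centred. Closing fully.

>>> {"method": "drive_tool", "body": {"series": [[[0,0,0],0],[[0,0,0],0]], "jaw": 0.29}}

```text
t: 5.78
tool_pos: [0.5094, -0.1775, 0.0704]
tool_rot: [115.6, 89.9, 129.2]
wrist_force: [0.4, 4.7, -0.1]
width: 0.292
```

>>> {"method": "drive_tool", "body": {"series": [[[0,0,0],0],[[0,0,0],0],[[0,0,0],0]], "jaw": 0.2}}

```text
t: 6.15
tool_pos: [0.5094, -0.1776, 0.0704]
tool_rot: [127.5, 89.9, 141.1]
wrist_force: [-1.6, 5.0, -2.0]
width: 0.286
```

Run:
```python
from h import *
s=sensors.sense(); print(s['t'],s['tool_pos'],s['wrist_force'],s['wrist_torque'],s['width']*92)
```

```text
6.15 [ 0.50937655 -0.17761255  0.07039979] [-1.61249132  5.01178466 -2.01265634] [ 1.11296322  0.05260508 -0.0163336 ] 26.330691324715346
```

>>> {"method": "drive_tool", "body": {"series": [[[0,0.003,0],0],[[0,0.003,0],0]]}}

```text
t: 6.4
tool_pos: [0.5093, -0.1774, 0.0705]
tool_rot: [132.3, 90.0, 145.9]
wrist_force: [-0.2, 4.5, -2.5]
width: 0.285
```

>>> {"method": "drive_tool", "body": {"series": [[[-0.015,0,0],0],[[-0.03,0,0],0],[[-0.03,0,0],0]]}}

```text
t: 6.78
tool_pos: [0.5094, -0.1776, 0.0745]
tool_rot: [169.3, 90.0, -177.1]
wrist_force: [-2.2, 3.7, -1.0]
width: 0.278
```

>>> {"method": "drive_tool", "body": {"series": [[[-0.02,0,0],0],[[-0.04,0,0],0],[[-0.04,0,0],0]]}}

```text
t: 7.15
tool_pos: [0.5097, -0.1776, 0.0795]
tool_rot: [-40.5, 90.0, -26.9]
wrist_force: [-2.0, 4.3, -1.0]
width: 0.281
```

Run:
```python
from h import *
s=sensors.sense(); print(s['t'],s['tool_pos'],s['wrist_force'],s['wrist_torque'],s['width']*92)
im=get_image('side'); save(cv2.resize(im[140:215,240:330],None,fx=8,fy=8,interpolation=cv2.INTER_CUBIC),'s6')
im=get_image('wrist'); save(cv2.resize(im[130:250,190:320],None,fx=5,fy=5,interpolation=cv2.INTER_CUBIC),'w6')
```

```text
7.15 [ 0.50969815 -0.17759785  0.07949199] [-2.01580145  4.30254233 -1.02428897] [0.95290986 0.42567417 0.01895333] 25.856239707095888
```

View pics/s6.png

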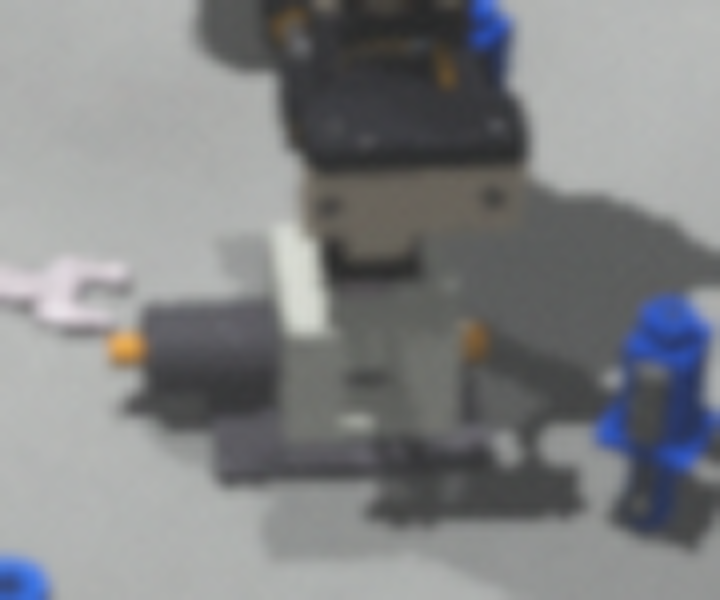

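View pics/w6.png

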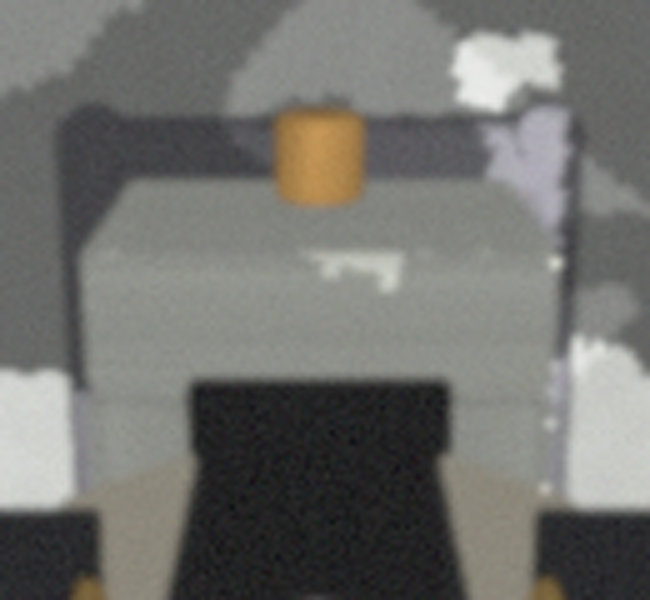

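Run:
```python
from h import *
s=sensors.sense(); C=cam('wrist',s)
R=Ro.from_euler('xyz',s['tool_rot'],degrees=True).as_matrix(); c=calibration('wrist')
def planez(x,y,tz):
    u=190+(x+.5)/5-.5; v=130+(y+.5)/5-.5
    o,d=ray(C,u,v); o=R.T@(o-s['tool_pos']); d=R.T@d; X=o+d*(tz-o[2])/d[2]; return s['tool_pos'][2]-X[0], X[1]
for a in(-.001,0,.001,.002): print(a,'block edge z',planez(320,252,a-.032),'flange edge z',planez(320,380,a-.018))
```

```text
-0.001 block edge z (np.float64(0.06571305374048439), np.float64(0.0011397163935163027)) flange edge z (np.float64(0.07551331673752013), np.float64(0.001106323461734675))
0 block edge z (np.float64(0.061688647417334236), np.float64(0.0011540163281862944)) flange edge z (np.float64(0.0726597237595879), np.float64(0.001116488461696221))
0.001 block edge z (np.float64(0.057664241094184054), np.float64(0.0011683162628562862)) flange edge z (np.float64(0.06980613078165565), np.float64(0.0011266534616577674))
0.002 block edge z (np.float64(0.05363983477103387), np.float64(0.0011826161975262784)) flange edge z (np.float64(0.06695253780372343), np.float64(0.0011368184616193137))
```

>>> {"method": "drive_tool", "body": {"series": [[[-0.04,0,0],0],[[-0.08,0,0],0],[[-0.12,0,0],0],[[-0.16,0,0],0]]}}

```text
t: 7.75
tool_pos: [0.5106, -0.1787, 0.0994]
tool_rot: [-56.1, 89.8, -42.5]
wrist_force: [0.1, -0.3, -1.2]
width: 0.282
```

Run:
```python
from h import *
s=sensors.sense(); print(s['t'],s['tool_pos'],s['wrist_force'],s['wrist_torque'],s['width']*92)
im=get_image('wrist'); save(cv2.resize(im[130:250,190:320],None,fx=5,fy=5,interpolation=cv2.INTER_CUBIC),'w7')
im=get_image('side'); save(cv2.resize(im[130:215,240:330],None,fx=8,fy=8,interpolation=cv2.INTER_CUBIC),'s7')
```

```text
7.75 [ 0.51057871 -0.17866756  0.09937676] [ 0.07561197 -0.29921172 -1.18532748] [ 0.03360379  0.02550717 -0.03223861] 25.95049762390717
```

View pics/w7.png

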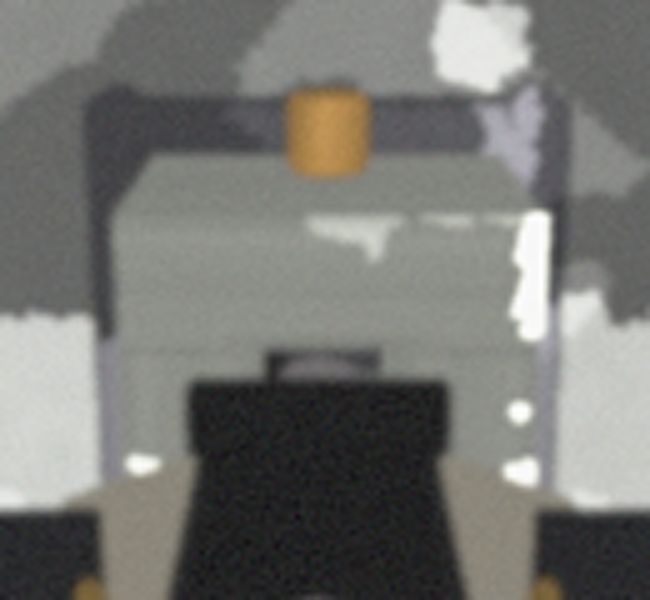

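The flange now hangs unchanged in the hand with the open well showing beneath (zoom (325,365)): the nozzle is free, and force ≈ its weight. Rising and carrying it to the dock.

>>> {"method": "drive_tool", "body": {"series": [[[-0.15,0,0],0],[[-0.35,0,0],0],[[-0.65,0,0],0],[[-0.95,0,0],0],[[-0.95,0,0],0]]}}

```text
t: 8.48
tool_pos: [0.5113, -0.1789, 0.2156]
tool_rot: [-45.0, 89.5, -31.4]
wrist_force: [0.1, 0.6, -1.2]
width: 0.282
```

Run:
```python
from h import *
s=sensors.sense(); print(s['t'],s['tool_pos'],s['wrist_force'],s['width']*92,s['joints'].round(1))
R=Ro.from_euler('xyz',s['tool_rot'],degrees=True).as_matrix(); print(R.round(4))
print(R.T@(np.array([.469,.2235,.21])-s['tool_pos'])/.12)
im=get_image('wrist'); save(im,'w8')
```

```text
8.475 [ 0.51134432 -0.17891092  0.21557023] [ 0.07600453  0.62291408 -1.16114845] 25.97416361989888 [ -27.4   21.6   86.1   -0.    71.8 -130.9]
[[ 0.0069 -0.2347  0.972 ]
 [-0.0042  0.972   0.2347]
 [-1.     -0.0057  0.0057]]
[0.02975253 3.34277981 0.44391899]
```

View pics/w8.png

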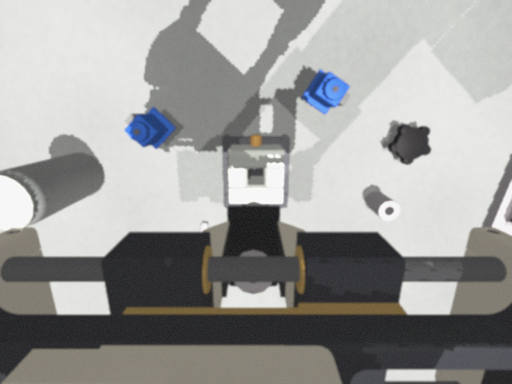

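>>> {"method": "drive_tool", "body": {"series": [[[0,0.3,0.05],0],[[0,0.7,0.1],0],[[0,1,0.15],0],[[0,1,0.15],0]]}}

```text
t: 9.02
tool_pos: [0.4981, -0.0547, 0.2111]
tool_rot: [148.4, 89.9, 162.1]
wrist_force: [0.5, -0.8, -1.1]
width: 0.279
```

>>> {"method": "drive_tool", "body": {"series": [[[0,0.4,0.05],0],[[0,0.8,0.1],0],[[0,1,0.15],0],[[0,1,0.15],0]]}}

```text
t: 9.52
tool_pos: [0.4881, 0.0646, 0.2115]
tool_rot: [-174.0, 89.9, -160.3]
wrist_force: [0.4, -1.4, -1.6]
width: 0.283
```

>>> {"method": "drive_tool", "body": {"series": [[[0,0.4,0.05],0],[[0,0.8,0.1],0.06],[[0,1,0.14],0.13],[[0,1,0.14],0.13]]}}

```text
t: 10.02
tool_pos: [0.4766, 0.1845, 0.2116]
tool_rot: [-132.0, 90.0, -126.2]
wrist_force: [0.1, -0.6, -0.2]
width: 0.285
```

Run:
```python
from h import *
s=sensors.sense(); print(s['t'],s['tool_pos'],s['wrist_force'],s['width']*92,s['joints'].round(1))
R=Ro.from_euler('xyz',s['tool_rot'],degrees=True).as_matrix(); print(R.round(4))
print(R.T@(np.array([.469,.2235,.21])-s['tool_pos'])/.12)
```

```text
10.025 [0.47663698 0.18452799 0.21164496] [ 0.08198929 -0.64400594 -0.22543594] 26.2088107126499 [ 12.6  18.9  90.8  -0.   70.3 -83.3]
[[-5.000e-04 -1.023e-01  9.948e-01]
 [-7.000e-04  9.948e-01  1.023e-01]
 [-1.000e+00 -6.000e-04 -6.000e-04]]
[ 0.01351388  0.32958269 -0.03007001]
```

>>> {"method": "drive_tool", "body": {"series": [[[0,0.2,-0.03],0],[[0,0.33,-0.03],0],[[0,0.33,-0.03],0],[[0,0.33,-0.03],0]]}}

```text
t: 10.52
tool_pos: [0.4691, 0.223, 0.2122]
tool_rot: [-96.5, 90.0, -90.7]
wrist_force: [-0.1, 0.7, -0.8]
width: 0.285
```

Run:
```python
from h import *
s=sensors.sense(); im=get_image('wrist'); save(im,'w9'); np.save('s9.npy',s,allow_pickle=True)
print(s['t'],s['tool_pos'],s['tool_rot'])
save(cv2.resize(im[120:245,190:320],None,fx=6,fy=6,interpolation=cv2.INTER_CUBIC)[:,:780],'w9z')
```

```text
10.525 [0.46905696 0.22295118 0.21220111] [-96.52207845  89.96970676 -90.74315312]
```

View pics/w9z.png

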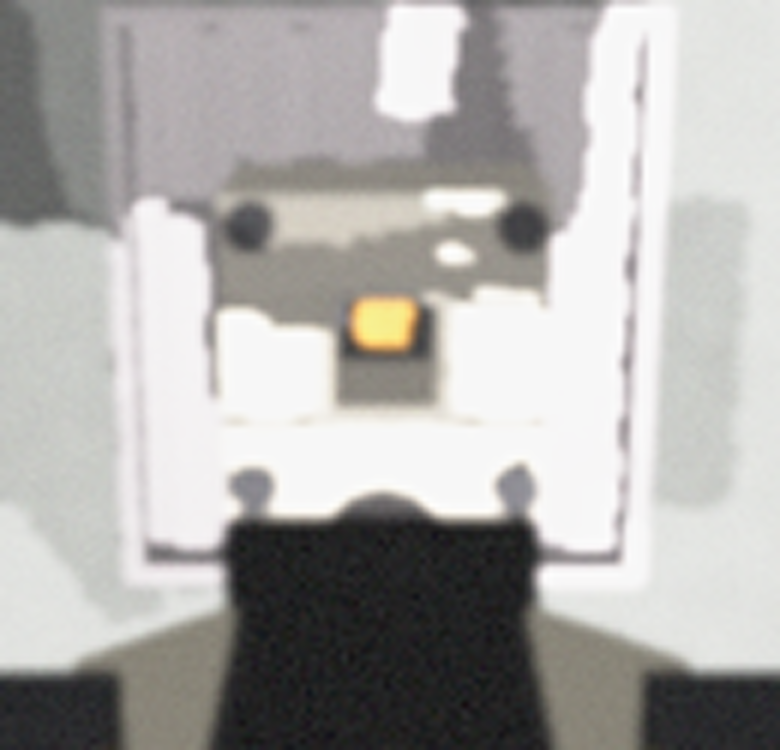

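Head screws at zoom (250,226), (522,226), (252,488), (516,486), with the flange centred near column 382 and the screws near 385: yaw is aligned. Working out the lateral correction with the bias seen at the valve.

Run:
```python
from h import *
s=np.load('s9.npy',allow_pickle=True).item(); C=cam('wrist',s)
R=Ro.from_euler('xyz',s['tool_rot'],degrees=True).as_matrix()
S=[(250,226),(522,226),(252,488),(516,486)]
W=[(342,405),(435,405)]
for z in(.06,.064,.068,.08):
    P=np.array([R.T@(onz(C,190+(x+.5)/6-.5,120+(y+.5)/6-.5,z)-s['tool_pos']) for x,y in S])
    print(z,P.mean(0).round(4),np.round([np.linalg.norm(P[0]-P[1]),np.linalg.norm(P[2]-P[3]),np.linalg.norm(P[0]-P[2]),np.linalg.norm(P[1]-P[3])],4), np.degrees(np.arctan2(P[1,2]-P[0,2]+P[3,2]-P[2,2],P[1,1]-P[0,1]+P[3,1]-P[2,1])), np.degrees(np.arctan2(P[2,1]-P[0,1]+P[3,1]-P[1,1],P[2,2]-P[0,2]+P[3,2]-P[1,2])))
# flange back-edge centre / left-right in tool
for x,y in((230,523),(534,523)):
  print(R.T@(onz(C,190+(x+.5)/6-.5,120+(y+.5)/6-.5,s['tool_pos'][2]-.0055)-s['tool_pos']))
# valve in s3 with known dims using same camera, well
```

```text
0.06 [0.1522 0.0019 0.0007] [0.0515 0.0524 0.0523 0.0519] -0.18720597449063692 -0.4182316767989651
0.064 [ 0.1482  0.0019 -0.0003] [0.0509 0.0517 0.0516 0.0512] -0.18720597449064005 -0.4182316767990056
0.068 [ 0.1442  0.0019 -0.0013] [0.0502 0.051  0.0509 0.0505] -0.1872059744906372 -0.4182316767989688
0.08 [ 0.1322  0.0018 -0.0043] [0.0482 0.049  0.0489 0.0485] -0.18720597449064072 -0.4182316767989889
[ 0.00550894 -0.01497723 -0.01781629]
[ 0.00549216  0.01696611 -0.01778817]
```

>>> {"method": "drive_tool", "body": {"series": [[[0.2,0.006,-0.005],0],[[0.45,0.006,-0.005],0],[[0.65,0.006,-0.005],0],[[0.7,0.006,-0.005],0],[[0.7,0.006,-0.005],0]]}}

```text
t: 11.2
tool_pos: [0.4684, 0.2243, 0.1286]
tool_rot: [5.2, 90.0, 10.9]
wrist_force: [0.2, 0.0, 0.0]
width: 0.281
```

Run:
```python
from h import *
s=sensors.sense(); im=get_image('wrist'); save(im,'w10'); np.save('s10.npy',s,allow_pickle=True)
print(s['t'],s['tool_pos'],s['tool_rot'],s['wrist_force'])
save(cv2.resize(im[120:245,190:320],None,fx=6,fy=6,interpolation=cv2.INTER_CUBIC),'w10z')
im=get_image('side'); save(cv2.resize(im[250:345,230:340],None,fx=7,fy=7,interpolation=cv2.INTER_CUBIC)[:600],'s10')
```

```text
11.2 [0.46840039 0.22426271 0.12864178] [ 5.17554794 89.98634693 10.94464969] [0.15134852 0.01614452 0.00730176]
```

View pics/w10z.png

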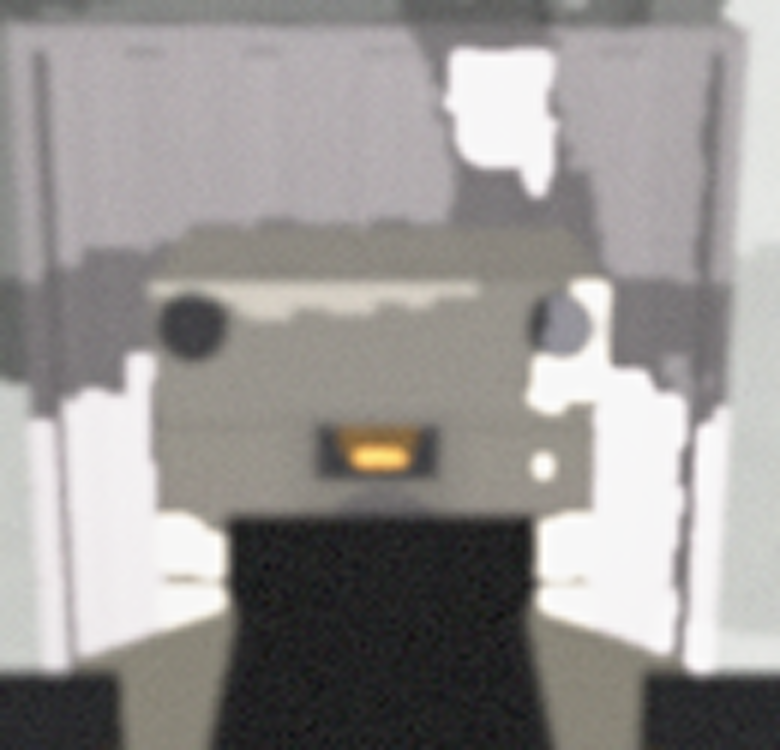

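View pics/s10.png

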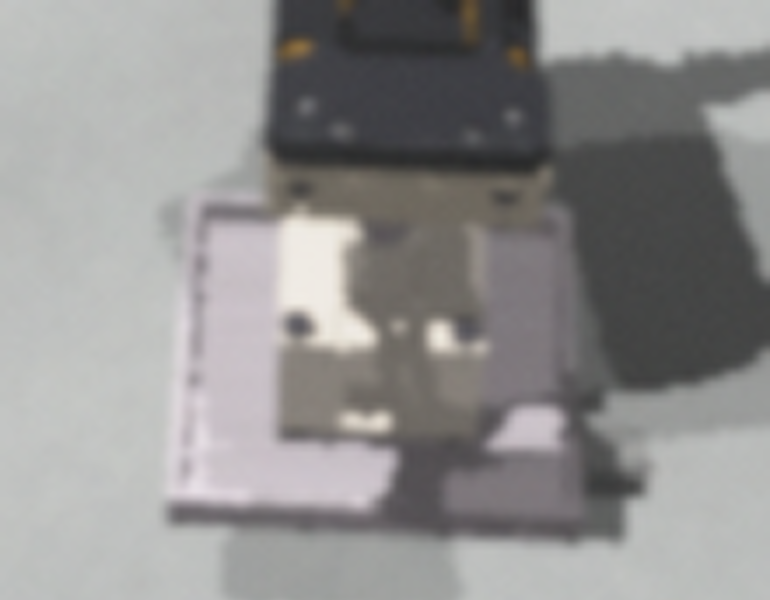

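Run:
```python
from h import *
s=np.load('s10.npy',allow_pickle=True).item(); C=cam('wrist',s)
R=Ro.from_euler('xyz',s['tool_rot'],degrees=True).as_matrix()
for z in(.06,.063,.066):
    P=np.array([R.T@(onz(C,190+(x+.5)/6-.5,120+(y+.5)/6-.5,z)-s['tool_pos']) for x,y in [(193,325),(561,325),(150,290),(608,290),(320,425),(437,425),(160,515),(593,515)]])
    print(z); print(P[:,1:].round(4))
# valve, same row geometry from w7 (TCP z .0994): block far edge, well far edge
```

```text
0.06
[[-0.0255 -0.0249]
 [ 0.0263 -0.0249]
 [-0.0313 -0.03  ]
 [ 0.0328 -0.0299]
 [-0.0077 -0.0103]
 [ 0.009  -0.0103]
 [-0.0312  0.0033]
 [ 0.0319  0.0034]]
0.063
[[-0.0251 -0.0256]
 [ 0.026  -0.0256]
 [-0.0309 -0.0306]
 [ 0.0323 -0.0305]
 [-0.0076 -0.0111]
 [ 0.0089 -0.0111]
 [-0.0308  0.0023]
 [ 0.0315  0.0024]]
0.066
[[-0.0248 -0.0263]
 [ 0.0257 -0.0262]
 [-0.0305 -0.0312]
 [ 0.0319 -0.0311]
 [-0.0075 -0.012 ]
 [ 0.0088 -0.012 ]
 [-0.0303  0.0012]
 [ 0.031   0.0013]]
```

Far screws at zoom (193,325)/(561,325) and the well at columns 320–437 put the axis within 1 mm or so. Going down slowly and watching the force.

>>> {"method": "drive_tool", "body": {"series": [[[0.04,0,0],0],[[0.08,0,0],0],[[0.12,0,0],0],[[0.12,0,0],0]]}}

```text
t: 11.8
tool_pos: [0.4678, 0.2245, 0.1134]
tool_rot: [-171.7, 89.9, -166.0]
wrist_force: [-0.0, 0.0, -0.2]
width: 0.284
```

>>> {"method": "drive_tool", "body": {"series": [[[0.03,0,0],0],[[0.06,0,0],0],[[0.06,0,0],0]]}}

```text
t: 12.18
tool_pos: [0.4679, 0.2245, 0.1064]
tool_rot: [-173.2, 90.0, -167.4]
wrist_force: [0.7, 0.8, -1.6]
width: 0.282
```

>>> {"method": "drive_tool", "body": {"series": [[[0.03,0,0],0],[[0.06,0,0],0],[[0.06,0,0],0]]}}

```text
t: 12.55
tool_pos: [0.4679, 0.2245, 0.0992]
tool_rot: [-172.2, 90.0, -166.4]
wrist_force: [-0.4, 0.1, 0.1]
width: 0.284
```

>>> {"method": "drive_tool", "body": {"series": [[[0.03,0,0],0],[[0.06,0,0],0],[[0.08,0,0],0],[[0.08,0,0],0]]}}

```text
t: 13.05
tool_pos: [0.4679, 0.2245, 0.0897]
tool_rot: [-174.0, 90.0, -168.2]
wrist_force: [-0.4, 0.9, -1.0]
width: 0.283
```

>>> {"method": "drive_tool", "body": {"series": [[[0.015,0,0],0],[[0.03,0,0],0],[[0.03,0,0],0]]}}

```text
t: 13.42
tool_pos: [0.468, 0.2245, 0.0862]
tool_rot: [172.8, 90.0, 178.6]
wrist_force: [0.7, -0.2, -1.0]
width: 0.28
```

>>> {"method": "drive_tool", "body": {"series": [[[0.015,0,0],0],[[0.03,0,0],0],[[0.03,0,0],0]]}}

```text
t: 13.8
tool_pos: [0.468, 0.2245, 0.0825]
tool_rot: [179.5, 90.0, -174.7]
wrist_force: [-0.7, 0.8, -0.9]
width: 0.28
```

>>> {"method": "drive_tool", "body": {"series": [[[0.01,0,0],0],[[0.02,0,0],0],[[0.02,0,0],0]]}}

```text
t: 14.18
tool_pos: [0.468, 0.2245, 0.0802]
tool_rot: [170.3, 90.0, 176.1]
wrist_force: [0.0, 0.6, -0.3]
width: 0.279
```

>>> {"method": "drive_tool", "body": {"series": [[[0.01,0,0],0],[[0.02,0,0],0],[[0.02,0,0],0]]}}

```text
t: 14.55
tool_pos: [0.4681, 0.2245, 0.078]
tool_rot: [26.1, 90.0, 31.9]
wrist_force: [0.4, -0.3, 2.1]
width: 0.281
```

>>> {"method": "drive_tool", "body": {"series": [[[0.008,0,0],0],[[0.015,0,0],0],[[0.015,0,0],0]]}}

```text
t: 14.92
tool_pos: [0.4681, 0.2245, 0.0762]
tool_rot: [28.7, 90.0, 34.5]
wrist_force: [-0.5, -0.4, 2.3]
width: 0.283
```

Pin met at TCP z ≈ 0.079, so the head top is at ≈ 0.0605–0.061 and the flange stop is near TCP z 0.071.

>>> {"method": "drive_tool", "body": {"series": [[[0.01,0,0],0],[[0.02,0,0],0],[[0.02,0,0],0]]}}

```text
t: 15.3
tool_pos: [0.4681, 0.2246, 0.0737]
tool_rot: [29.7, 90.0, 35.5]
wrist_force: [-0.1, 0.2, 1.9]
width: 0.285
```

>>> {"method": "drive_tool", "body": {"series": [[[0.008,0,0],0],[[0.015,0,0],0],[[0.015,0,0],0]]}}

```text
t: 15.68
tool_pos: [0.4682, 0.2245, 0.0719]
tool_rot: [18.5, 90.0, 24.3]
wrist_force: [-0.5, 0.4, 2.6]
width: 0.285
```

>>> {"method": "drive_tool", "body": {"series": [[[0.006,0,0],0],[[0.006,0,0],0]]}}

```text
t: 15.92
tool_pos: [0.4682, 0.2245, 0.0712]
tool_rot: [24.5, 90.0, 30.2]
wrist_force: [-1.1, -0.1, 2.9]
width: 0.278
```

>>> {"method": "drive_tool", "body": {"series": [[[0.005,0,0],0],[[0.005,0,0],0]]}}

```text
t: 16.18
tool_pos: [0.4681, 0.2245, 0.0706]
tool_rot: [32.4, 90.0, 38.2]
wrist_force: [-1.3, -0.6, 2.9]
width: 0.283
```

>>> {"method": "drive_tool", "body": {"series": [[[0.005,0,0],0],[[0.005,0,0],0]]}}

```text
t: 16.42
tool_pos: [0.4682, 0.2246, 0.0703]
tool_rot: [21.7, 90.0, 27.5]
wrist_force: [-0.3, -0.6, 6.5]
width: 0.279
```

>>> {"method": "drive_tool", "body": {"series": [[[0.005,0,0],0],[[0.005,0,0],0]]}}

```text
t: 16.68
tool_pos: [0.4682, 0.2246, 0.0702]
tool_rot: [15.3, 90.0, 21.1]
wrist_force: [-1.9, -1.1, 11.5]
width: 0.281
```

Flange is on the stop at 11.5 N. Letting the button go.

>>> {"method": "drive_tool", "body": {"series": [[[0,0,0],0],[[0,0,0],0],[[0,0,0],0],[[0,0,0],0]], "jaw": 0.5}}

```text
t: 17.18
tool_pos: [0.4679, 0.2244, 0.0691]
tool_rot: [-166.3, 90.0, -160.5]
wrist_force: [-0.4, -0.4, -0.2]
width: 0.499
```

Run:
```python
from h import *
s=sensors.sense(); im=get_image('wrist'); save(im,'w11'); np.save('s11.npy',s,allow_pickle=True)
print(s['t'],s['tool_pos'],s['wrist_force'],s['width']*92)
save(cv2.resize(im[120:245,190:320],None,fx=6,fy=6,interpolation=cv2.INTER_CUBIC),'w11z')
```

```text
17.175 [0.4678579  0.22438864 0.06908264] [-0.39851167 -0.42808839 -0.21596076] 45.90909444263543
```

View pics/w11z.png

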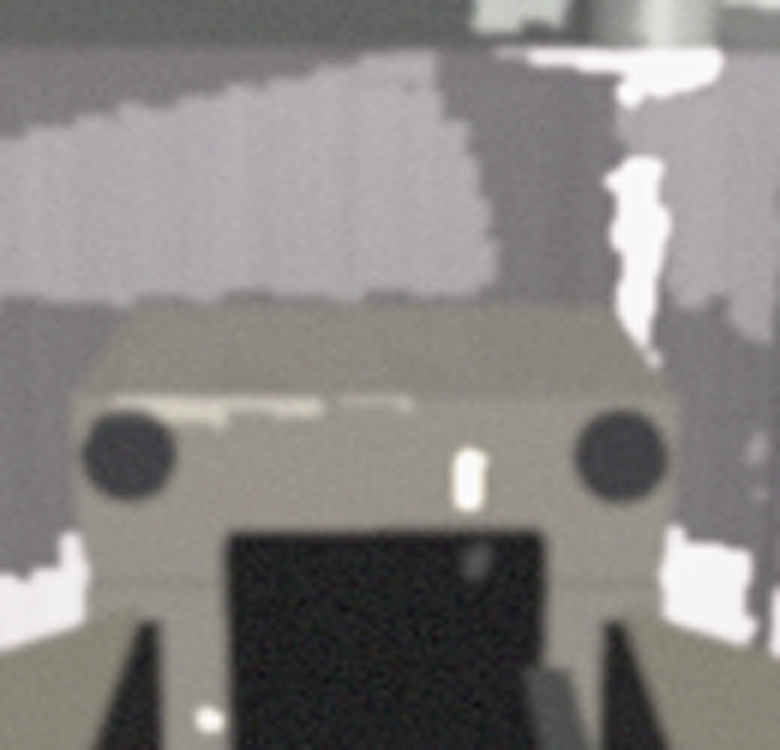

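Fingers clear, button pad visible at zoom (555,700); the flange looks 1–4 mm nearer to the camera, so it may have ridden up. Raising to look, then pushing on the top if needed.

>>> {"method": "drive_tool", "body": {"series": [[[-0.15,0,0],0],[[-0.4,0,0],0],[[-0.7,0,0],0],[[-0.9,0,0],0],[[-0.9,0,0],0]]}}

```text
t: 17.85
tool_pos: [0.469, 0.2248, 0.179]
tool_rot: [11.6, 89.8, 17.4]
wrist_force: [0.4, -0.9, -0.6]
width: 0.501
```

Run:
```python
from h import *
s=sensors.sense(); im=get_image('wrist'); save(im,'w12'); np.save('s12.npy',s,allow_pickle=True)
print(s['t'],s['tool_pos'],s['wrist_force'],s['width']*92)
save(cv2.resize(im[120:245,190:320],None,fx=6,fy=6,interpolation=cv2.INTER_CUBIC),'w12z')
im=get_image('side'); save(cv2.resize(im[250:345,230:340],None,fx=7,fy=7,interpolation=cv2.INTER_CUBIC)[:600],'s12'); save(im,'side12')
im=get_image('top'); save(im,'top12')
```

```text
17.85 [0.46902138 0.22480221 0.17896091] [ 0.43905408 -0.89486244 -0.64723626] 46.095652722038494
```

View pics/w12z.png

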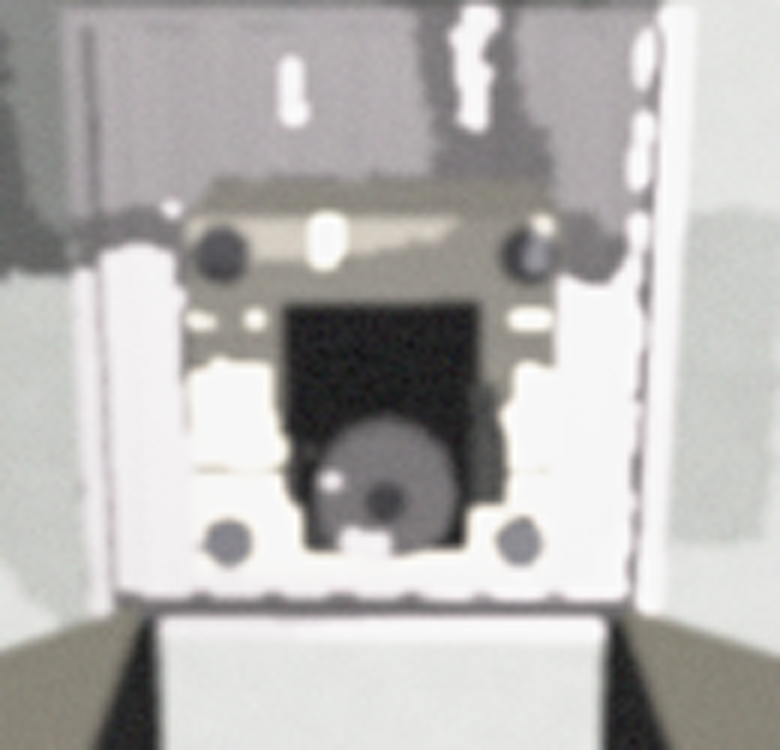

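View pics/s12.png

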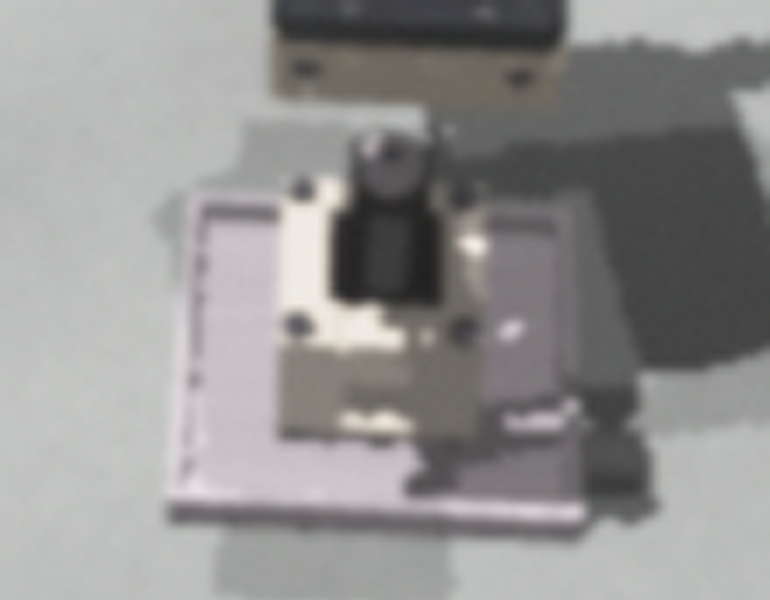

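Run:
```python
from h import *
s=np.load('s12.npy',allow_pickle=True).item(); C=cam('wrist',s)
R=Ro.from_euler('xyz',s['tool_rot'],degrees=True).as_matrix()
g=lambda x,y,z: (R.T@(onz(C,190+(x+.5)/6-.5,120+(y+.5)/6-.5,z)-s['tool_pos'])).round(4)
print(g(386,487,.115),g(314,487,.115),g(459,487,.115),g(385,414,.115))
for z in (.066,.070): print('flange',g(285,305,z),g(480,305,z))
```

```text
[ 0.064   0.0017 -0.0025] [ 0.0639 -0.0085 -0.0025] [ 0.064   0.0121 -0.0025] [ 0.0639  0.0015 -0.0132]
flange [ 0.1129 -0.015  -0.0184] [ 0.1129  0.0177 -0.0184]
flange [ 0.1089 -0.0148 -0.0193] [ 0.1089  0.0174 -0.0193]
```

>>> {"method": "drive_tool", "body": {"series": [[[0,0.005,-0.012],0],[[0.1,0.005,-0.012],0],[[0.25,0.005,-0.012],0],[[0.38,0.005,-0.012],0],[[0.42,0.005,-0.012],0],[[0.42,0.005,-0.012],0]], "jaw": 0}}

```text
t: 18.75
tool_pos: [0.4663, 0.2249, 0.1265]
tool_rot: [-171.5, 89.9, -165.7]
wrist_force: [-0.0, -0.1, 0.1]
width: 0.008
```

>>> {"method": "drive_tool", "body": {"series": [[[0.02,0,0],0],[[0.04,0,0],0],[[0.04,0,0],0]]}}

```text
t: 19.12
tool_pos: [0.4665, 0.225, 0.1222]
tool_rot: [42.0, 90.0, 47.8]
wrist_force: [-0.9, 0.0, 0.4]
width: 0.003
```

>>> {"method": "drive_tool", "body": {"series": [[[0.01,0,0],0],[[0.02,0,0],0],[[0.02,0,0],0]]}}

```text
t: 19.5
tool_pos: [0.4665, 0.225, 0.1197]
tool_rot: [167.4, 90.0, 173.2]
wrist_force: [1.2, -0.9, 0.9]
width: 0.008
```

>>> {"method": "drive_tool", "body": {"series": [[[0.01,0,0],0],[[0.015,0,0],0],[[0.015,0,0],0]]}}

```text
t: 19.88
tool_pos: [0.4666, 0.225, 0.1179]
tool_rot: [158.7, 90.0, 164.5]
wrist_force: [0.3, 0.5, -0.3]
width: 0.005
```

>>> {"method": "drive_tool", "body": {"series": [[[0.008,0,0],0],[[0.008,0,0],0]]}}

```text
t: 20.12
tool_pos: [0.4666, 0.225, 0.117]
tool_rot: [139.3, 90.0, 145.0]
wrist_force: [0.2, 0.6, -0.2]
width: 0.007
```

>>> {"method": "drive_tool", "body": {"series": [[[0.008,0,0],0],[[0.008,0,0],0]]}}

```text
t: 20.38
tool_pos: [0.4669, 0.225, 0.1164]
tool_rot: [12.8, 89.9, 18.6]
wrist_force: [-0.0, -1.1, 2.3]
width: 0.007
```

>>> {"method": "drive_tool", "body": {"series": [[[0.008,0,0],0],[[0.008,0,0],0]]}}

```text
t: 20.62
tool_pos: [0.4667, 0.225, 0.1153]
tool_rot: [17.5, 90.0, 23.2]
wrist_force: [0.7, -0.2, 3.1]
width: 0.0
```

>>> {"method": "drive_tool", "body": {"series": [[[0.006,0,0],0],[[0.006,0,0],0]]}}

```text
t: 20.88
tool_pos: [0.4668, 0.225, 0.1146]
tool_rot: [10.3, 90.0, 16.1]
wrist_force: [-0.5, -0.4, 4.6]
width: 0.006
```

>>> {"method": "drive_tool", "body": {"series": [[[0.005,0,0],0],[[0.005,0,0],0]]}}

```text
t: 21.12
tool_pos: [0.467, 0.225, 0.1145]
tool_rot: [6.4, 89.9, 12.2]
wrist_force: [-0.9, -1.4, 9.0]
width: 0.002
```

>>> {"method": "drive_tool", "body": {"series": [[[0.004,0,0],0],[[0.004,0,0],0]]}}

```text
t: 21.38
tool_pos: [0.4671, 0.225, 0.1145]
tool_rot: [4.3, 89.9, 10.1]
wrist_force: [-2.5, -1.4, 12.3]
width: 0.001
```

>>> {"method": "drive_tool", "body": {"series": [[[0.003,0,0],0],[[0.003,0,0],0]]}}

```text
t: 21.62
tool_pos: [0.4672, 0.225, 0.1145]
tool_rot: [3.0, 89.9, 8.8]
wrist_force: [-2.9, -2.4, 15.8]
width: 0.007
```

Hard stop again at 15.8 N. Backing off and checking the button and height.

>>> {"method": "drive_tool", "body": {"series": [[[-0.1,0,0],0],[[-0.3,0,0],0],[[-0.38,0,0],0],[[-0.38,0,0],0],[[-0.38,0,0],0]]}}

```text
t: 22.25
tool_pos: [0.4661, 0.2248, 0.1577]
tool_rot: [-172.4, 89.9, -166.6]
wrist_force: [-0.3, 0.4, 0.8]
width: 0.005
```

Run:
```python
from h import *
s=sensors.sense(); im=get_image('wrist'); save(im,'w13'); np.save('s13.npy',s,allow_pickle=True)
print(s['t'],s['tool_pos'],s['wrist_force'],s['width']*92)
save(cv2.resize(im[120:230,190:320],None,fx=6,fy=6,interpolation=cv2.INTER_CUBIC)[:600],'w13z')
```

```text
22.25 [0.46605096 0.22483511 0.15771485] [-0.2866681   0.43439646  0.7597398 ] 0.4960155334487098
```

View pics/w13z.png

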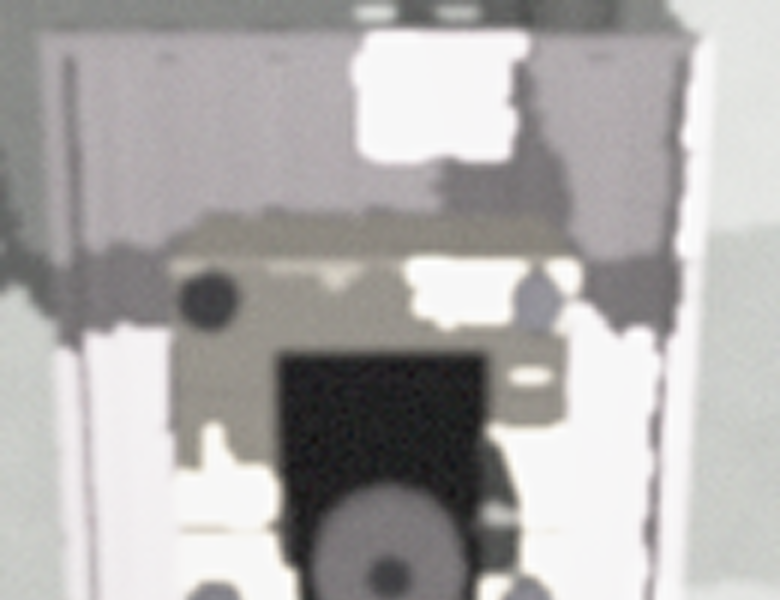

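>>> {"method": "drive_tool", "body": {"series": [[[0.15,0,0],0],[[0.28,0,0],0],[[0.325,0,0],0],[[0.325,0,0],0]]}}

```text
t: 22.8
tool_pos: [0.4664, 0.2249, 0.1192]
tool_rot: [-169.6, 89.9, -163.8]
wrist_force: [-0.1, -1.0, -0.4]
width: 0.005
```

>>> {"method": "drive_tool", "body": {"series": [[[0.008,0,0],0],[[0.008,0,0],0]]}}

```text
t: 23.05
tool_pos: [0.4668, 0.2251, 0.119]
tool_rot: [13.0, 89.9, 18.8]
wrist_force: [-0.3, 0.5, -1.1]
width: 0.005
```

>>> {"method": "drive_tool", "body": {"series": [[[0.006,0,0],0],[[0.006,0,0],0]]}}

```text
t: 23.3
tool_pos: [0.4666, 0.225, 0.118]
tool_rot: [21.4, 90.0, 27.2]
wrist_force: [-0.1, 0.0, -0.1]
width: 0.002
```

>>> {"method": "drive_tool", "body": {"series": [[[0.006,0,0],0],[[0.006,0,0],0]]}}

```text
t: 23.55
tool_pos: [0.4666, 0.225, 0.1171]
tool_rot: [120.0, 90.0, 125.8]
wrist_force: [0.0, -0.9, 0.7]
width: 0.006
```

Run:
```python
from h import *
for n,c,k,zb in(('s4',(384,492),(517,440),.102),('s13',(390,560),(517,500),.103)):
    s=np.load(n+'.npy',allow_pickle=True).item(); C=cam('wrist',s)
    R=Ro.from_euler('xyz',s['tool_rot'],degrees=True).as_matrix(); y0=130 if n=='s4' else 120
    g=lambda x,y,z: (R.T@(onz(C,190+(x+.5)/6-.5,y0+(y+.5)/6-.5,z)-s['tool_pos'])).round(4)
    print(n,g(*c,.115),g(*k,zb), 'button y', g(*k,zb)[1]-g(*c,.115)[1])
```

```text
s4 [ 0.0405  0.0013 -0.0015] [ 0.0535  0.0194 -0.0041] button y 0.0181
s13 [0.0427 0.0021 0.0005] [ 0.0547  0.0195 -0.0036] button y 0.0174
```

>>> {"method": "drive_tool", "body": {"series": [[[0.005,0,0],0],[[0.005,0,0],0]]}}

```text
t: 23.8
tool_pos: [0.4668, 0.225, 0.1168]
tool_rot: [15.5, 90.0, 21.3]
wrist_force: [0.7, 0.3, 0.9]
width: 0.006
```

>>> {"method": "drive_tool", "body": {"series": [[[0.005,0,0],0],[[0.005,0,0],0]]}}

```text
t: 24.05
tool_pos: [0.4668, 0.225, 0.1162]
tool_rot: [13.5, 90.0, 19.3]
wrist_force: [0.3, -1.2, 3.1]
width: 0.008
```

>>> {"method": "drive_tool", "body": {"series": [[[0.005,0,0],0],[[0.005,0,0],0]]}}

```text
t: 24.3
tool_pos: [0.4667, 0.225, 0.1154]
tool_rot: [15.8, 90.0, 21.6]
wrist_force: [-0.2, -0.3, 3.8]
width: 0.006
```

It again rests 2.0 mm proud with the pin at 3–4 N under it and springs back to exactly that height, so the hook has caught. Retreating for a final look.

>>> {"method": "drive_tool", "body": {"series": [[[-0.15,0,0],0],[[-0.5,0,0],0],[[-0.9,0,0],0],[[-1,0,0],0],[[-1,0,0],0]]}}

```text
t: 24.92
tool_pos: [0.4665, 0.225, 0.2353]
tool_rot: [27.5, 90.0, 33.3]
wrist_force: [0.7, -0.2, 0.3]
width: 0.001
```

>>> {"method": "drive_tool", "body": {"series": [[[-0.3,0,-0.4],0],[[-0.3,0,-0.8],0],[[-0.3,0,-0.8],0],[[-0.3,0,-0.8],0]]}}

```text
t: 25.42
tool_pos: [0.3711, 0.2152, 0.2703]
tool_rot: [-165.5, 89.9, -159.7]
wrist_force: [-0.1, 1.1, -1.1]
width: 0.01
```

Run:
```python
from h import *
s=sensors.sense(); print(s['t'],s['tool_pos'],s['wrist_force'])
im=get_image('side'); save(im,'sf'); a=cv2.resize(im[250:345,230:340],None,fx=4,fy=4,interpolation=cv2.INTER_CUBIC)
t=get_image('top'); save(t,'tf'); b=cv2.resize(t[190:245,150:213],None,fx=6,fy=6,interpolation=cv2.INTER_CUBIC)
h=min(a.shape[0],b.shape[0]); save(np.hstack([a[:h,:420],b[:h,:378]]),'fin')
t0=cv2.cvtColor(cv2.imread('pics/top0.png'),cv2.COLOR_BGR2RGB);
```

```text
25.425 [0.37107829 0.21524272 0.27030276] [-0.06675578  1.12212522 -1.05945619]
```

View pics/fin.png

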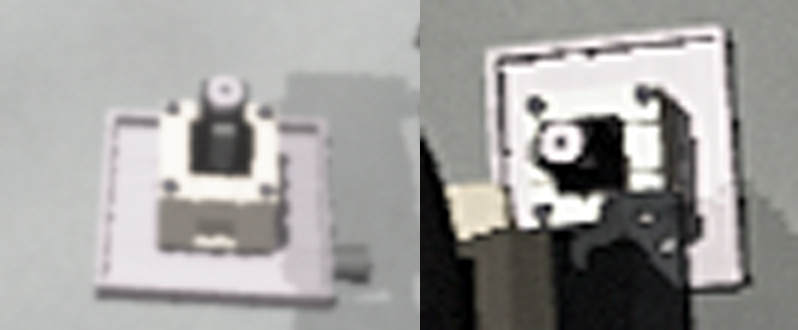

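View pics/sf.png

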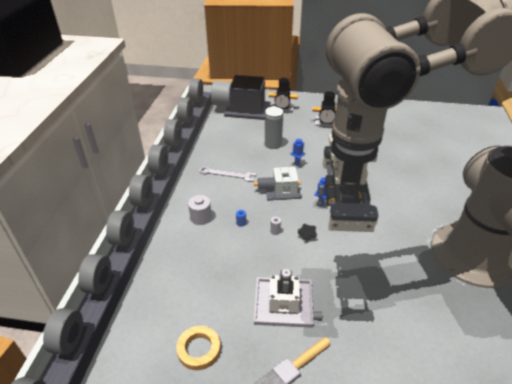

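The nozzle stands upright in the dock at (285,290), with its button towards the window. The valve at (286,182) is empty, and the bystanders are where they were. Handing in.

```bash
python3 -c "
from workcell import job
print(job.finish_job())"
```

```text
the job is handed in; nothing more can be done
None
```

The nozzle is in the rinse dock with its button out and its hook on the window side. I handed the job in at about 25.5 s. No verdict is reported, so the result rests on my own checks.

**What I did:** I squeezed the button flush (26 mm across), pulled the nozzle straight up off the valve and carried it over. I lowered it past the sprung pin onto the head's stop at about 11.5 N and let go. I then pushed once on the cap with shut fingertips.

**Checks that held:**
- **Held down:** after the push, the nozzle rests about 2 mm above the stop, which is the allowed limit. I pressed it again and met it at the same height, with the pin pushing back at 3–4 N, so I take the hook as caught.
- **Button out:** its face measured 17.4 mm from the axis in the last close view, against 18.1 mm when it was clipped in the valve. I put the difference down to picture error.
- **Scene:** the final side view shows the nozzle upright, the valve empty and the loose parts where they were. The hand is clear of everything.

**Checks that were off or disagreed:**
- **Push force:** the push on the cap peaked at 15.8 N, slightly over the 15 N given as plenty. That was the highest force I read, and well under 35 N.
- **Head height:** the camera estimates ranged from about 60 to 66 mm, and contact settled it at about 60 to 61 mm.
- **First top-camera fix:** my first hand-picked dock position was off by several mm, so I used the wrist and side views instead.
- **Click:** I never saw the click itself. The nozzle was already about 2 mm proud with its button out before the push, so it may have caught when I let go.

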